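Shut and pin the keeper bar of a capsule rack

ROBOT

A 7-joint arm with a two-finger parallel gripper is mounted at the origin on the work surface. World frame = base frame: x ahead of the robot, y to its left, z up, the work surface at z = 0. Lengths are in m, angles in degrees, forces in N, time in s.
With the tool pointing down it reaches from about 0.4 to 0.85 m from the base axis. Payload 10.4 kg.
Tool frame: the origin (TCP) lies on the mounting face of the last link; the fingertips stand 182 mm ahead of it and the grasp point (between the pads) lies 164 mm ahead of it; x points along the fingers, z is the direction in which the jaws open and shut, and the axes are right-handed (so a half turn about x gives the same grasp; the last joint's range is limited). The gripper opens to 87 mm and grips with 3 to 60 N. Pads are 19 mm wide; open, the fingers measure 117 mm over their backs; the gripper's body (75 mm by 190 mm) begins 51 mm behind the grasp point.
Start: joints at [-77.326, 19.034, -3.707, 83.658, 1.238, 77.344, -5.071], TCP at [0.151, 0.607, 0.405] pointing down, gripper open.
Joint ranges: [-148.97, 148.97], [-28.65, 121.19], [-84.17, 76.75], [9.2, 138.47], [-72.65, 252.65], [3.7, 117.97], [-149.18, 149.18]. Speed limits (degrees/s): [127.2, 127.2, 159.86, 159.86, 180, 180, 180].

INTERFACE

Orientations are given as [roll, pitch, yaw] about the fixed x, y, z axes, in that order (R = Rz(yaw) Ry(pitch) Rx(roll)).
In Python, from workcell import get_obs, read_camera, calibration, finish_job gives the robot as it stands.
- The arm moves only by the tool move_arm, never from a script. Its argument "motion" is a list of rows, each a list of 4 numbers: the shift along the tool's x, y, z in mm, then the turn about the tool's x in degrees. In form: [[tx, ty, tz, roll], ...]. A call has 1 to 10 rows; each row shifts and turns the commanded pose from where the row before left it, along the tool's axes as they then stand; what a row does not reach is not made up. A row lasts 1/8 s, in which the tool goes at most 62.5 mm and 10.7 degrees, less where a joint would pass 70% of its speed; a pose out of reach is approached as far as the arm can. A call with a gripper value outside its range is refused whole. "claw" is the finger opening in mm, from 0 to 87, set as the call begins (left out, the last holds). The fingers move at their own pace and stop on an object; "grip_force" is the grip in N (left out, the last holds). Time passes only in rows, so rows that do not move let the fingers close. It gives the time, the measured TCP pose, the force and the opening at its end, in the units of the state.
- get_obs(): the state, without advancing time (a new reading comes with each control period).
- read_camera(name): name is "side" or "top"; returns the picture (384x512x3 uint8, red, green, blue); there is no depth.
- calibration(name): a dict with "fx", "fy", "cx", "cy" (pixels), "R" (3x3) and "t" (3): a world point X has camera coordinates R X + t. Camera axes: x right, y down, z forward; pixel columns grow to the right and rows downward; lengths in m; the calibration is good to about 2 mm. A picture is of the moment at which its call begins. calibration takes no time and is no camera call.
- finish_job(): hands the job in, once; it reports no verdict.
The state is a dict: "time_s": time; "q": joint angles; "joint_velocities": joint speeds; "joint_torque": joint torques, N m; "tool_pos": TCP position; "tcp_rot": TCP orientation; "wrist_force": force on the tool from outside, world axes, zero at the start; "wrist_torque": the same for the moment, N m; "gripper_width": finger opening in m.
Only numpy, scipy, OpenCV 4.12 (cv2) and the standard library are available. Lean on these libraries where they do the work, as an engineer would, in place of code of your own. Each camera call takes 0.05 s, during which the arm holds its last target. There are 200 camera calls.

TASK

Swing the keeper bar of the sloping capsule rack shut across the two pans until it snaps past the spring ball and is fully home. Then take the knurled steel locking pin out of the black parking block and push it through the eye at the bar's end and the lug below it, down to its collar, and let go. Leave the nozzle pick and the other things on the counter where they stand.

Things in the scene. Friction and masses are not known exactly. Their poses are not given: they have to be found in the camera images.
- rack: fixed steel counter rack with two open pans of coffee capsules side by side on a deck sloping 25 degrees down to the rack's front; 316 mm wide (rack y), 200 mm along the slope. Origin on the counter under the deck's middle; x level, from low front to high back, y left, z up. Its yaw stays within 0.25 rad of the robot's axes
- deck: the rack's sloping deck, fixed to the rack. Origin in the middle of its upper face, 120 mm above the counter; x up the slope, y as the rack's, z square out of the deck: 25 degrees from vertical, leaning to the rack's front. Near each end a flat rail 50 mm wide; the pans hang between, their rims flush with the deck
- detent_ball (a point): crown (ball not pressed in) of the 20 mm spring ball on the deck's right rail that holds the bar shut; it stands 3 mm above the bar's underside. The bar must be pushed over it (about 5 N at the ball) between about 0.15 and 0.02 rad of its angle; at 0 the ball has sprung up behind the bar, on its up-slope side
- keeper (a joint): angle of the keeper bar (rad): 0 fully home, against a firm stop; grows as it opens up the slope, in a plane parallel to the deck; starts at 0.45 to 0.75, at most 1.3. Flat steel bar 22 mm wide, 8 mm thick, underside 12 mm above the deck, with a 34 mm eye plate (hole 13 mm) at its end, 276 mm from the hinge. It stays where it is left (hinge friction 0.25 N m)
- bar_hinge (a point): on the bar's hinge axis at the height of the bar's underside, at the rack's left end (+y); axes as the deck, z the hinge axis. Shut, the bar runs from here along -y; open by angle a, along (sin a, -cos a) in deck x, y
- bar_knob (a point): middle of the black upright grip post on the bar, 14 mm diameter, 40 mm tall, 205 mm from the hinge, square to the bar; the post starts at the bar's top face, 20 mm below this point (the bar's underside is 28 mm below). Axes turn with the bar: y along the bar to the hinge, x across it in the opening direction, z along the post
- lug_hole (a point): centre of the mouth of the lug's through hole, 11 mm diameter, 30 mm deep, open below; on the deck's right end (-y). z points out of the hole, square to the deck, so leaning 25 degrees from vertical to the rack's front; x up the slope. With the bar home its eye (8 mm thick, hole 13 mm) lies on this mouth, centred on it
- lock_pin: loose steel pin, 80 g. Origin at the underside of its collar, z to the head. Shaft below 8 mm diameter, 45 mm long, last 6 mm tapered to 4 mm. Collar 20 mm diameter, 4 mm thick; on it a straight knurled head 16 mm diameter, 34 mm tall. Starts upright in the parking block, collar on the block's top. Home in the rack, its collar lies on the bar, origin 8 mm above lug_hole
- pin_tip (a point): tip of the locking pin, 45 mm below its origin; axes as the pin
- park_block: black block (fixed), 50 x 110 x 52 mm (x, y, z), origin under its centre. Two upright through holes of 10 mm, 60 mm apart along its y (at y = -30 and +30 mm): one holds the locking pin, the other the nozzle pick, either way round
- pick: loose nozzle pick standing in the other hole of the parking block: thin 7 mm shaft, black handle with a ball of 24 mm diameter on top, centre 30 mm above the block. Origin at the underside of its handle. Leave alone
- jug: loose steel milk jug with a side handle, 72 mm diameter, 75 mm tall, origin under its centre; stands behind the rack. Leave alone
- tamper: loose steel tamper, 58 mm diameter, 70 mm tall, origin under its centre; stands behind the parking block. Leave alone
- tin_stack: loose stack of aluminium tins, 80 mm diameter, 55 mm tall, origin under its centre. Leave alone
- jar: loose glass jar with a steel cap, 68 mm diameter, 100 mm tall, origin under its centre. Leave alone
- portafilter: loose portafilter lying flat: steel head 70 mm diameter, 28 mm tall, origin under the head's centre, black handle 170 mm long along its -x. Leave alone
- tub: loose clear plastic tub 110 x 110 x 70 mm, origin under its centre. Leave alone

How it is judged:
By the outcome, as a careful person would: the job done as asked, in the order asked, and still so for the second after the job is handed in, with the robot touching nothing.
It also fails if it takes over 59 s, if anything falls off the work surface, if the arm or the gripper's body presses on something with over 40 N, if the wrist force passes 120 N, or if a joint passes its speed limit or range.

## Working session

There is one attempt and no reset: what is moved stays moved. The work goes in short steps, Python scripts to look and compute and a tool call to move; the robot and the scene stay as the last step left them, time stands still between calls to the robot, and variables do not carry over. Pictures are saved under pics/ and viewed, about 8 in all and at most 12, crops included, and the job is handed in when it is done.

Besides the shell and the picture viewer there is one more tool, called after ">>>" as name(argument=value, ...), one argument or row to a line, values as JSON. move_arm: Moves the arm, as the interface text tells. Its arguments: {"type":"object","properties":{"motion":{"type":"array","items":{"type":"array","items":{"type":"number"}}},"claw":{"type":"number"},"grip_force":{"type":"number"}},"required":["motion"]}

```bash
mkdir -p pics
python3 - <<'E'
from workcell import *
import cv2,numpy as np
for n in("side","top"):
    cv2.imwrite(f"pics/{n}0.png",read_camera(n)[:,:,::-1]);c=calibration(n);print(n,c)
o=get_obs();print(o)
E
```

```text
side {'fx': 408.2561955186937, 'fy': 408.2561955186937, 'cx': 252.92557813927533, 'cy': 193.73199981729175, 'R': array([[ 0.9646836 , -0.26337943,  0.00410199],
       [-0.19741487, -0.73320883, -0.65071667],
       [ 0.174393  ,  0.62692591, -0.75930955]]), 't': array([-0.57904624,  0.19013971,  1.35065442])}
top {'fx': 392.2769236940371, 'fy': 392.2769236940371, 'cx': 256.1590812321102, 'cy': 189.57039312525745, 'R': array([[ 0.01862558, -0.99973616, -0.01344219],
       [-0.98446465, -0.01599003, -0.17485329],
       [ 0.17459222,  0.01649011, -0.98450273]]), 't': array([-0.00578371,  0.58809948,  1.40470802])}
{'time_s': 0.1, 'q': array([-77.32540607,  19.06919604,  -3.7099249 ,  83.70104763,
         1.23808535,  77.34295343,  -5.07250847]), 'joint_velocities': array([-0.05890699, -0.13648195,  0.09960386, -0.11221702, -0.03090654,
       -0.06347516,  0.08204031]), 'joint_torque': array([ 1.20876757e-03, -6.24542356e+01,  2.45708768e-02, -3.90710092e+01,
       -6.13485044e-02,  3.67936771e-02,  6.00469912e-05]), 'tool_pos': array([0.15081887, 0.60641382, 0.40402551]), 'tcp_rot': array([-177.79367109,   89.92668737, -101.7610396 ]), 'wrist_force': array([-0.12139497,  0.11828474,  0.83843203]), 'wrist_torque': array([-0.00852103, -0.06749087,  0.00387653]), 'gripper_width': 0.08733463000306041}
```

View pics/top0.png

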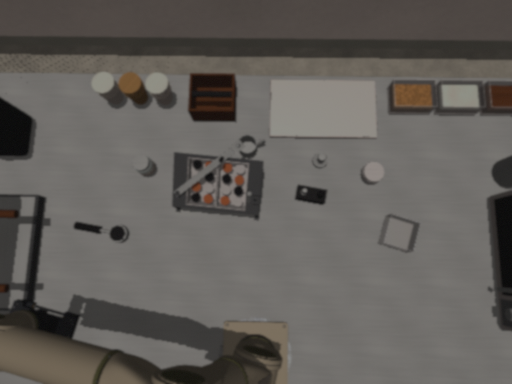

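View pics/side0.png

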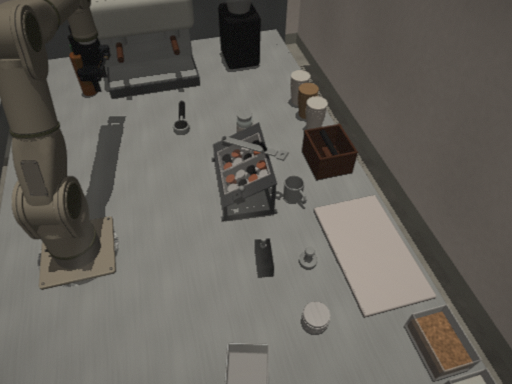

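Overview: in top, the rack is around (218,183), the park block around (311,194) and the jug at (247,146). In side, the rack is at (245,175) and the block at (264,257). Next I'll enlarge both.

Run:
```python
import cv2,numpy as np
def crop(n,x,y,w,h,s):
    im=cv2.imread(f"pics/{n}0.png")[y:y+h,x:x+w]
    im=cv2.convertScaleAbs(cv2.resize(im,None,fx=s,fy=s,interpolation=cv2.INTER_CUBIC),alpha=1.6)
    for i in range(0,w,10):
        cv2.line(im,(i*s,0),(i*s,6),(0,255,0),1); cv2.putText(im,str(x+i),(i*s,16),0,.35,(0,255,0))
    for i in range(10,h,10):
        cv2.line(im,(0,i*s),(6,i*s),(0,255,0),1); cv2.putText(im,str(y+i),(8,i*s+4),0,.35,(0,255,0))
    return im
cv2.imwrite("pics/topc.png",crop("top",165,130,165,100,4) if 0 else crop("top",168,132,160,92,5))
cv2.imwrite("pics/sidec.png",crop("side",200,115,110,170,3) if 0 else np.hstack([crop("side",205,120,95,105,6)[:600],np.zeros((600,5,3),np.uint8),crop("side",245,230,35,60,6)[:360].copy() if 0 else cv2.copyMakeBorder(crop("side",245,230,35,55,6)[:330],0,270,0,0,0)])[:, :800])
```

```text
(no output)
```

View pics/topc.png

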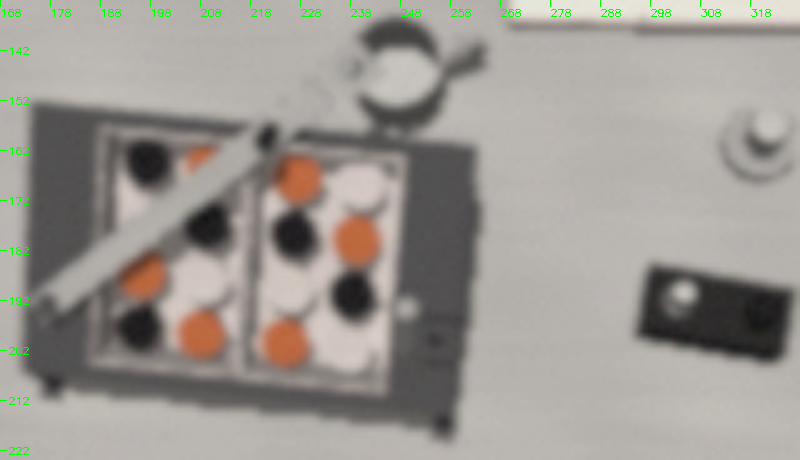

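View pics/sidec.png

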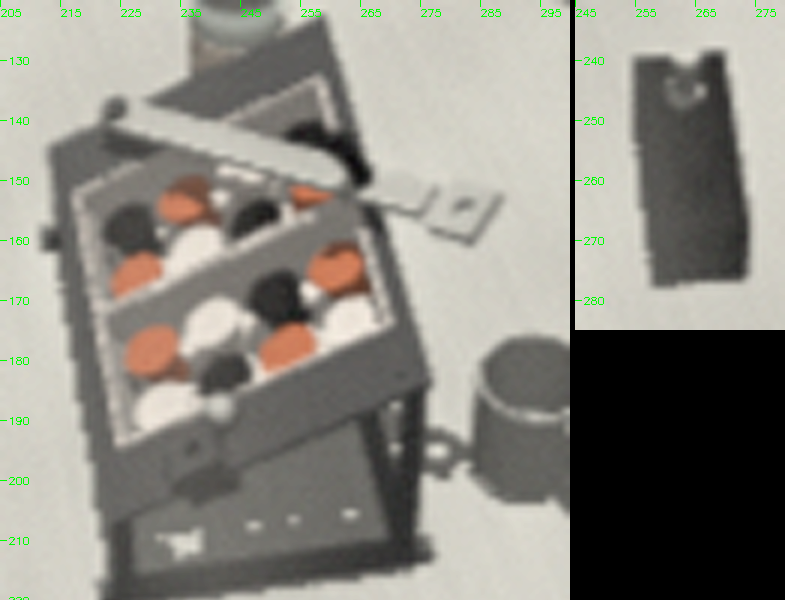

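```bash
cat > h.py <<'E'
import numpy as np,cv2
from scipy.optimize import least_squares
from scipy.spatial.transform import Rotation as Ro
from workcell import *
C={n:calibration(n) for n in("side","top")}
def proj(n,X):
    c=C[n];p=np.atleast_2d(X)@c["R"].T+c["t"]
    return np.c_[c["fx"]*p[:,0]/p[:,2]+c["cx"],c["fy"]*p[:,1]/p[:,2]+c["cy"]]
def tri(us,ut,z=None):
    f=lambda X:np.r_[(proj("side",X)-us).ravel(),(proj("top",X)-ut).ravel()] 
    r=least_squares(f,[.6,0,.1]);return r.x,r.fun
def ground(n,u,z):
    return least_squares(lambda X:(proj(n,[X[0],X[1],z])-u).ravel(),[.6,0]).x
def deckT(x,y,yaw):
    R=Ro.from_euler("z",yaw).as_matrix()@Ro.from_euler("y",-np.radians(25)).as_matrix()
    return R,np.array([x,y,.12])
E
cat > fit.py <<'E'
from h import *
O={"BL":((258,122),(174.6,152.4)),"BR":((276.7,183.3),(263.4,161.4)),"FL":((213.3,145),(172.6,205.6)),"FR":((222.5,206.7),(259.6,217)),
"ball":((241.5,187.7),(249.4,193.6)),"lug":((237.2,194.2),(255,200.2)),"hinge":((224.2,137.8),(177.4,193)),"eye":((282.2,154.5),None)}
def pts(p):
    x,y,yaw,hx,hy,bx,by,a=p[:8];R,t=deckT(x,y,yaw)
    L={"BL":(.1,.158,0),"BR":(.1,-.158,0),"FL":(-.1,.158,0),"FR":(-.1,-.158,0),"ball":(bx,by,.015),"lug":(hx,hy-.276,.012),
    "hinge":(hx,hy,.020),"eye":(hx+.276*np.sin(a),hy-.276*np.cos(a),.016),"knob":(hx+.205*np.sin(a),hy-.205*np.cos(a),.040)}
    return {k:R@np.array(v)+t for k,v in L.items()}
def res(p,full=False):
    P=pts(p);r=[];d={}
    for k,(s,t) in O.items():
        for i,(n,u) in enumerate((("side",s),("top",t))):
            if u is None: continue
            e=(proj(n,P[k])[0]+p[8+2*i:10+2*i]-u)*(1 if len(k)>2 else .5);r+=list(e);d[k+n]=e.round(2)
    r+=list(p[8:12]*1.)
    return d if full else np.array(r)
s=least_squares(res,[.65,.1,-.1,-.05,.14,-.05,-.12,.6,0,0,0,0],loss="soft_l1",x_scale=[.1]*7+[.1]+[1]*4)
if __name__=="__main__":
    np.set_printoptions(suppress=True)
    print(s.x.round(4));print(res(s.x,True))
    P=pts(s.x);
    for k in P:print(k,P[k].round(4),proj("side",P[k]).round(1),proj("top",P[k]).round(1))
    for n in C:print(n,(-C[n]["R"].T@C[n]["t"]).round(3))
    g=ground("top",(305,190),.09);print("pin by top head",g, ground("side",(264,240),.09),ground("side",(263.3,245),.056), ground("top",(303.5,193),.056))
    for z in(.052,.056,.09):print(z,proj("side",[*g,z]),proj("top",[*g,z]))
    for u in((298.4,185),(327.6,190),(324,204),(295.4,199)):print(ground("top",u,.052),ground("top",u,0))
E
python3 fit.py
```

```text
[ 0.595   0.1426 -0.0843 -0.0391  0.1371 -0.017  -0.1199  0.7535  0.6723
 -0.3096  0.0719  0.8291]
{'BLside': array([0.27, 0.05]), 'BLtop': array([-0.26,  0.03]), 'BRside': array([0.08, 0.21]), 'BRtop': array([ 0.31, -0.11]), 'FLside': array([-0.6 , -0.19]), 'FLtop': array([-0.17,  0.62]), 'FRside': array([0.26, 0.47]), 'FRtop': array([-0.36, -0.69]), 'ballside': array([-0.36, -0.71]), 'balltop': array([ 0.6 , -0.03]), 'lugside': array([-0.63,  0.13]), 'lugtop': array([-0.12, -0.31]), 'hingeside': array([0.07, 0.4 ]), 'hingetop': array([-0.23, -0.25]), 'eyeside': array([0.22, 0.14])}
BL [0.6986 0.2924 0.1623] [[257.9 122.4]] [[174.  151.6]]
BR [ 0.672  -0.0225  0.1623] [[276.2 184. ]] [[263.9 160.3]]
FL [0.518  0.3077 0.0777] [[211.4 144.9]] [[172.2 206. ]]
FR [ 0.4914 -0.0072  0.0777] [[222.3 208. ]] [[258.8 214.8]]
ball [0.5632 0.0249 0.1264] [[240.5 187.3]] [[249.9 192.7]]
lug [0.5429 0.0076 0.1143] [[235.9 194.6]] [[254.8 199.1]]
hinge [0.5628 0.2829 0.1216] [[223.6 138.5]] [[177.1 191.9]]
eye [0.718  0.0678 0.1978] [[281.7 154.9]] [[237.7 144.2]]
knob [0.6684 0.1239 0.199 ] [[262.9 146.2]] [[220.7 158. ]]
side [ 0.361 -0.86   1.152]
top [ 0.334 -0.02   1.486]
pin by top head [ 0.58262032 -0.17236134] [ 0.58770569 -0.17579921] [ 0.58745051 -0.17170023] [ 0.57734788 -0.17052356]
0.052 [[261.87716884 246.194546  ]] [[303.87990596 191.78352781]]
0.056 [[261.90320193 245.50060043]] [[303.99508587 191.60012662]]
0.09 [[262.12948752 239.46866723]] [[305. 190.]]
[ 0.60785958 -0.1521072 ] [ 0.617799   -0.15691533]
[ 0.5907523  -0.26005112] [ 0.60007124 -0.26877437]
[ 0.53820916 -0.2461506 ] [ 0.54562236 -0.25436968]
[ 0.55507602 -0.14104013] [ 0.56310098 -0.14544686]
```

```bash
cat > plan.py <<'E'
from fit import *
def go(wps,ref=None):
    """wps: list of (grasp point xyz [m], jaw axis yaw [deg]); prints tool-frame shifts (mm) and roll"""
    o=get_obs();p=np.array(o["tool_pos"]);R=Ro.from_euler("xyz",o["tcp_rot"],degrees=True).as_matrix()
    print("t",o["time_s"].__round__(2),"p",p.round(4),"F",o["wrist_force"].round(1),"w",round(o["gripper_width"]*1e3,1),"jaw yaw",np.degrees(np.arctan2(R[1,2],R[0,2])).round(1),"toolx",R[:,0].round(3))
    for g,yaw in wps:
        q=np.array(g)+[0,0,.164]; d=R.T@(q-p)*1e3
        y0=np.degrees(np.arctan2(R[1,2],R[0,2])); dy=(yaw-y0+90)%180-90; roll=-dy
        print("shift",d.round(1),"roll",round(roll,1)); p=q; R=R@Ro.from_euler("x",roll,degrees=True).as_matrix()
RY=np.degrees(s.x[2])   # rack yaw
Rd,td=deckT(*s.x[:3]); hx,hy=s.x[3:5]
def knob(a): return Rd@np.array([hx+.205*np.sin(a),hy-.205*np.cos(a),.040])+td
def closing(a):
    v=Rd@np.array([-np.cos(a),-np.sin(a),0]);return v
def push(a,back,dz=-.003,k=1.):
    """grasp point behind knob, jaw yaw square to closing direction"""
    v=closing(a)[:2];v=v/np.linalg.norm(v)
    yaw=np.degrees(np.arctan2(v[1],v[0]))+90
    return np.r_[knob(a)[:2]-back*v,knob(a)[2]+dz+.018],yaw
E
python3 - <<'E'
from plan import *
a=s.x[7]
g,y=push(a,.045)
go([(g+[0,0,.05],y),(g,y)]+[push(b,.015) for b in (a,.6,.45,.3,.15,.02)])
E
```

```text
t 0.1 p [0.1508 0.6064 0.404 ] F [-0.1  0.1  0.8] w 87.3 jaw yaw 76.0 toolx [-0.    -0.001 -1.   ]
shift [ -23.5 -644.5 -306.4] roll -55.1
shift [50.  -0.1  0. ] roll 0.0
shift [ 0. 30.  0.] roll 0.0
shift [10.4 29.8 -0. ] roll 8.9
shift [11.3 28.7 -0.1] roll 9.0
shift [12.1 28.3 -0.1] roll 9.2
shift [12.7 28.1 -0.1] roll 9.4
shift [11.2 24.2 -0.4] roll 8.2
```

>>> move_arm(
  motion=[
    [-20,-45,-22,0],
    [-20,-45,-22,0],
    [-20,-45,-22,0],
    [-10,-45,-22,0],
    [0,-45,-22,0],
    [0,-45,-22,0],
    [0,-45,-22,0],
    [0,-45,-22,0],
    [0,-45,-22,0],
    [0,-45,-22,0],
  ],
  claw=9,
)

```text
time_s: 1.35
tool_pos: [0.5354, 0.2833, 0.4744]
tcp_rot: [120.1, 90.0, -163.8]
wrist_force: [0.0, 1.4, 0.2]
gripper_width: 0.0098
```

>>> move_arm(
  motion=[
    [0,-45,-22,0],
    [0,-45,-22,0],
    [0,-45,-22,0],
    [0,-40,-16,0],
    [0,0,0,-10],
    [0,0,0,-10],
    [0,0,0,-10],
    [0,0,0,-10],
    [0,0,0,-10],
    [0,0,0,-5],
  ],
)

```text
time_s: 2.6
tool_pos: [0.6845, 0.1626, 0.4741]
tcp_rot: [55.9, 89.9, -172.8]
wrist_force: [-0.7, -0.8, 0.8]
gripper_width: 0.009
```

Run:
```python
from plan import *
a=s.x[7]
g,y=push(a,.045)
go([(g+[0,0,.03],y),(g,y)])
```

```text
t 2.6 p [0.6845 0.1626 0.4741] F [-0.7 -0.8  0.8] w 9.0 jaw yaw 131.3 toolx [-0.001 -0.    -1.   ]
shift [ 66.1  -7.5 -18.6] roll 0.1
shift [30. -0. -0.] roll 0.0
```

>>> move_arm(
  motion=[
    [0,-10,-18,0],
    [30,0,0,0],
    [36,0,0,0],
    [28,0,0,0],
    [0,0,0,0],
  ],
)

```text
time_s: 3.22
tool_pos: [0.7033, 0.1556, 0.3778]
tcp_rot: [62.9, 89.7, -166.1]
wrist_force: [0.3, 0.4, 0.7]
gripper_width: 0.0089
```

```bash
cat > shot.py <<'E'
import sys
from plan import *
def shot(name,cs,cols=None):
    ims=[]
    for n,cx,cy,w,h,k in cs:
        x,y=int(cx-w/2),int(cy-h/2)
        im=read_camera(n)[:,:,::-1]; cv2.imwrite(f"pics/{name}_{n}_raw.png",im)
        im=im[y:y+h,x:x+w]; im=cv2.convertScaleAbs(cv2.resize(im,None,fx=k,fy=k,interpolation=cv2.INTER_CUBIC),alpha=1.6)
        for i in range(0,w,10): cv2.line(im,(i*k,0),(i*k,5),(0,255,0),1); cv2.putText(im,str(x+i),(i*k,16),0,.35,(0,255,0))
        for i in range(10,h,10): cv2.line(im,(0,i*k),(5,i*k),(0,255,0),1); cv2.putText(im,str(y+i),(8,i*k+4),0,.35,(0,255,0))
        ims.append(im)
    H=max(i.shape[0] for i in ims)
    cv2.imwrite(f"pics/{name}.png",np.hstack([cv2.copyMakeBorder(i,0,H-i.shape[0],0,4,0) for i in ims])[:600,:800])
E
python3 - <<'E'
from shot import *
a=s.x[7]
go([push(a,.015)])
o=get_obs();tip=np.array(o["tool_pos"])-[0,0,.182]
print("tip",tip,proj("side",tip)+s.x[8:10],proj("top",tip)+s.x[10:12],"knob",proj("side",knob(a))+s.x[8:10],proj("top",knob(a))+s.x[10:12])
shot("a",[("side",255,150,80,100,5),("top",220,160,80,100,5)])
E
```

```text
t 3.23 p [0.7033 0.1556 0.3778] F [0.3 0.4 0.7] w 8.9 jaw yaw 131.0 toolx [-0.005 -0.001 -1.   ]
shift [-0.  32.1 -0.9] roll -0.1
tip [0.70330951 0.15558759 0.19580844] [[270.6064229  138.82303158]] [[211.97738815 149.03618328]] knob [[263.53620181 145.92832155]] [[220.80525112 158.87299002]]
```

View pics/a.png

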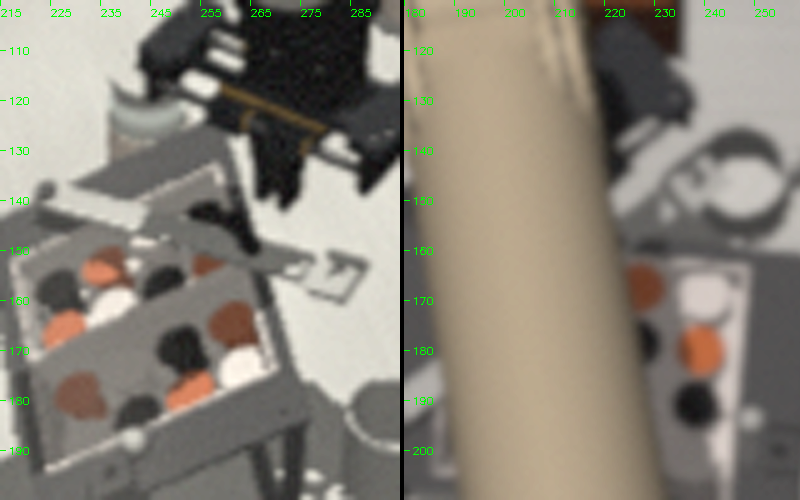

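View 5 (a.png): the fingertips are around (271,141), close to the predicted (270.6,138.8). The knob runs from (265,149) to (257,142), so the fingers are up-slope of it. I'll push.

>>> move_arm(
  motion=[
    [0,16,-1,0],
    [0,16,0,0],
    [2,8,0,2],
    [3,8,0,3],
    [3,8,0,3],
    [3,8,0,2],
    [3,8,0,3],
    [3,8,0,2],
  ],
)

```text
time_s: 4.32
tool_pos: [0.6409, 0.106, 0.3642]
tcp_rot: [-124.5, 89.9, -8.6]
wrist_force: [1.1, -1.1, 0.5]
gripper_width: 0.009
```

Run:
```python
from shot import *
go([push(b,.015) for b in (.45,.3,.15,.02)])
o=get_obs();tip=np.array(o["tool_pos"])-[0,0,.182]
print("tip",proj("side",tip)+s.x[8:10])
shot("b",[("side",255,150,80,100,5)])
```

```text
t 4.33 p [0.6409 0.106  0.3642] F [ 1.1 -1.1  0.5] w 9.0 jaw yaw 115.9 toolx [ 0.001 -0.    -1.   ]
shift [ 7.8 10.3 -3.1] roll 2.7
shift [12.1 28.4 -0.1] roll 9.2
shift [12.6 28.1 -0.2] roll 9.4
shift [11.2 24.3 -0.4] roll 8.2
tip [[257.14445987 154.46690346]]
```

View pics/b.png

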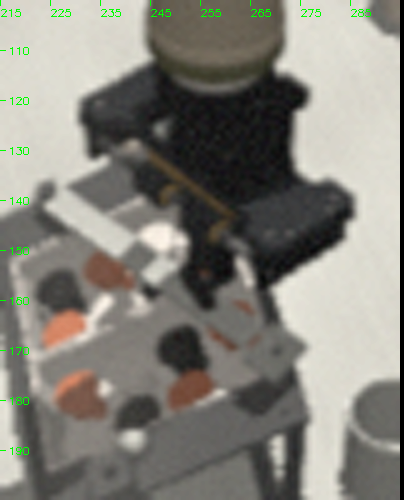

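View 6 (b.png): the bar has swung with the fingers and the eye is now near (269,169). Continuing.

>>> move_arm(
  motion=[
    [4,5,-1,1],
    [4,5,-2,2],
    [4,9,0,3],
    [4,9,0,3],
    [4,10,0,3],
    [4,9,0,3],
    [4,9,0,3],
    [4,9,0,3],
  ],
)

```text
time_s: 5.38
tool_pos: [0.5801, 0.0845, 0.3313]
tcp_rot: [139.1, 90.0, -126.0]
wrist_force: [4.6, -0.4, 1.0]
gripper_width: 0.0093
```

Run:
```python
from plan import *
go([push(b,.015) for b in (.15,.08,.02,0)])
```

```text
t 5.38 p [0.5801 0.0845 0.3313] F [ 4.6 -0.4  1. ] w 9.3 jaw yaw 94.9 toolx [-0. -0. -1.]
shift [-0.3  0.6 -4. ] roll 0.2
shift [ 6.  13.1 -0.7] roll 4.4
shift [ 5.2 11.2 -0.6] roll 3.8
shift [ 1.7  3.7 -0.3] roll 1.3
```

>>> move_arm(
  motion=[
    [1,3,-2,1],
    [2,4,-2,1],
    [2,4,0,1],
    [2,4,0,2],
    [2,4,0,1],
    [2,4,0,1],
  ],
)

```text
time_s: 6.12
tool_pos: [0.5575, 0.0799, 0.3206]
tcp_rot: [111.4, 90.0, -160.6]
wrist_force: [0.6, -0.2, 0.3]
gripper_width: 0.0091
```

Run:
```python
from plan import *
go([push(b,.015) for b in (.02,0)])
```

```text
t 6.12 p [0.5575 0.0799 0.3206] F [ 0.6 -0.2  0.3] w 9.1 jaw yaw 88.0 toolx [-0. -0. -1.]
shift [ 0.1  1.7 -1.9] roll 1.5
shift [ 1.7  3.7 -0.3] roll 1.3
```

>>> move_arm(
  motion=[
    [1,2,0,1],
    [1,2,0,1],
    [0,2,0,0],
    [0,0,0,0],
  ],
)

```text
time_s: 6.62
tool_pos: [0.5521, 0.0802, 0.3189]
tcp_rot: [-87.9, 89.9, -1.9]
wrist_force: [4.4, -0.5, -0.5]
gripper_width: 0.0087
```

>>> move_arm(
  motion=[
    [0,2,0,0],
    [0,2,0,0],
    [0,0,0,0],
  ],
)

```text
time_s: 7.0
tool_pos: [0.5495, 0.0801, 0.3197]
tcp_rot: [-85.9, 89.6, 0.1]
wrist_force: [13.6, -2.1, -3.4]
gripper_width: 0.0091
```

>>> move_arm(
  motion=[
    [0,2,0,0],
    [0,0,0,0],
  ],
)

```text
time_s: 7.25
tool_pos: [0.5482, 0.0801, 0.3201]
tcp_rot: [-85.6, 89.5, 0.4]
wrist_force: [18.8, -1.1, -5.3]
gripper_width: 0.0092
```

Force climbed to 19 N, which looks like the stop. I'll back off, rise clear, and check by eye.

>>> move_arm(
  motion=[
    [0,-10,0,0],
    [0,-20,0,0],
    [-60,0,0,0],
    [-40,-30,-60,0],
    [0,-20,-58,0],
    [0,0,-60,0],
    [0,0,-60,0],
    [0,0,-40,0],
    [0,0,0,0],
  ],
  claw=40,
)

```text
time_s: 8.38
tool_pos: [0.6, -0.1936, 0.4102]
tcp_rot: [114.1, 89.9, -160.2]
wrist_force: [-0.1, 1.1, -0.6]
gripper_width: 0.0401
```

Run:
```python
from shot import *
go([])
P=pts(s.x)
for k in("lug","ball","hinge"):print(k,proj("side",P[k])+s.x[8:10],proj("top",P[k])+s.x[10:12])
print("knob0",proj("side",knob(0))+s.x[8:10],proj("top",knob(0))+s.x[10:12])
shot("c",[("side",245,175,70,100,6),("top",225,190,60,60,6)])
```

```text
t 8.38 p [ 0.6    -0.1936  0.4102] F [-0.1  1.1 -0.6] w 40.1 jaw yaw 85.7 toolx [-0.002 -0.001 -1.   ]
lug [[236.5656514  194.32538691]] [[254.87740612 199.88784921]]
ball [[241.13614464 186.98554701]] [[249.99854535 193.56782384]]
hinge [[224.27223474 138.19699083]] [[177.16539411 192.7479759 ]]
knob0 [[229.69246331 174.31672223]] [[234.06895562 200.0998506 ]]
```

View pics/c.png

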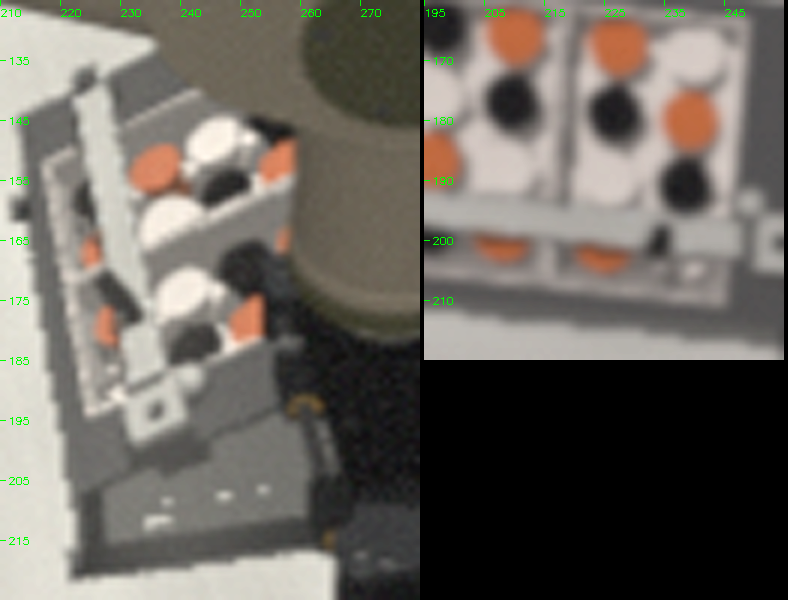

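View 7 (c.png): the bar lies across both pans. Its eye is at side (236,193.3) and top (254,200), on the predicted lug, and the ball at side (242,187.5) shows on the up-slope side of the bar. It's home.

Run:
```python
from plan import *
o=s.x[8:12]
P=pts(s.x);n=Rd[:,2]
E=P["lug"]+.008*n
print("eye pred",proj("side",E)+o[:2],proj("top",E)+o[2:],"tri eye",tri(np.array([236,193.3])-o[:2],np.array([254,200])-o[2:]),"E",E)
t=np.array([305,190])-o[2:];
print("pin",ground("top",t,.09),ground("side",np.array([264.2,240])-o[:2],.09),ground("side",np.array([263.3,245])-o[:2],.056))
print(tri(np.array([264.2,240])-o[:2],t))
for u in((298.4,185),(327.6,190)):print(ground("top",np.array(u)-o[2:],.052))
for u in((255,239.5),(270.3,239)):print("blk side",ground("side",np.array(u)-o[:2],.052))
```

```text
eye pred [[235.50032172 193.04750378]] [[254.7432935  200.52234841]] tri eye (array([0.54189818, 0.01062987, 0.11651903]), array([ 0.04776149, -0.01350939, -0.0023299 ,  0.05244605])) E [0.53950187 0.00786367 0.1215809 ]
pin [ 0.58565448 -0.17211175] [ 0.58595751 -0.17652828] [ 0.58505198 -0.17226861]
(array([ 0.58699188, -0.17276927,  0.0841357 ]), array([-0.06304232,  0.01854955,  0.00431691, -0.07578047]))
[ 0.61099112 -0.15184093]
[ 0.59386714 -0.25982642]
blk side [ 0.56583355 -0.14244773]
blk side [ 0.61418387 -0.15348997]
```

Run:
```python
from plan import *
go([((.5858,-.1728,.13),90+RY),((.5858,-.1728,.078),90+RY)])
```

```text
t 8.47 p [ 0.6013 -0.1893  0.4101] F [ 0.4  0.8 -0.4] w 40.1 jaw yaw 86.0 toolx [-0.002  0.001 -1.   ]
shift [116.1  16.4  15.3] roll 0.9
shift [52.  -0.1 -0.1] roll 0.0
```

>>> move_arm(
  motion=[
    [20,16,15,1],
    [50,0,0,0],
    [46,0,0,0],
    [0,0,0,0],
    [0,0,0,0],
  ],
)

```text
time_s: 9.1
tool_pos: [0.5872, -0.173, 0.2966]
tcp_rot: [-83.0, 89.9, 2.1]
wrist_force: [0.0, -0.0, 0.3]
gripper_width: 0.04
```

Run:
```python
from shot import *
go([((.5858,-.1728,.078),90+RY)])
tip=get_obs()["tool_pos"]-np.array([0,0,.182]);print(proj("side",tip)+s.x[8:10])
shot("d",[("side",264,240,60,60,8)])
```

```text
t 9.1 p [ 0.5872 -0.173   0.2966] F [ 0.  -0.   0.3] w 40.0 jaw yaw 85.1 toolx [ 0.002  0.    -1.   ]
shift [54.6  1.5  0. ] roll -0.1
[[264.43930666 234.48980043]]
```

View pics/d.png

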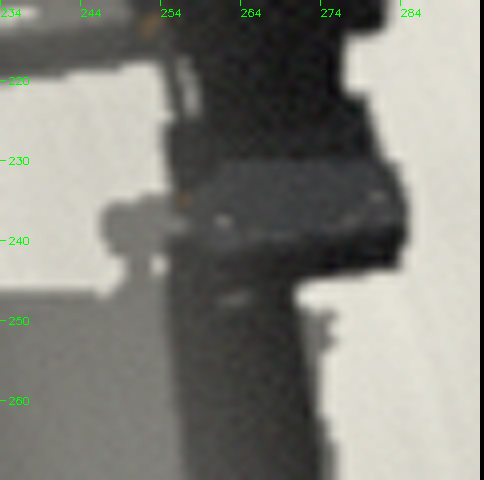

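View 8 (d.png): the gripper hides the pin from the side camera, so this view can't confirm anything. I'll go down on the estimate and feel for it.

>>> move_arm(
  motion=[
    [20,1,0,0],
    [20,0,0,0],
    [10,0,0,0],
    [4,0,0,0],
    [0,0,0,0],
  ],
)

```text
time_s: 9.78
tool_pos: [0.5855, -0.1737, 0.2409]
tcp_rot: [-99.7, 90.0, -14.6]
wrist_force: [0.7, 0.1, -0.4]
gripper_width: 0.0402
```

>>> move_arm(
  motion=[
    [0,0,0,0],
    [0,0,0,0],
    [0,0,0,0],
    [0,0,0,0],
    [0,0,0,0],
  ],
  claw=8,
  grip_force=12,
)

```text
time_s: 10.4
tool_pos: [0.586, -0.1716, 0.2413]
tcp_rot: [-13.2, 89.8, 72.0]
wrist_force: [-0.9, 6.9, 5.8]
gripper_width: 0.0155
```

Opening is 15.5 mm, so the head is gripped. I'll relieve the side force and lift until about 8 mm is left in the hole. Then I'll move toward the rack front so the pin pivots 25° between the pads.

>>> move_arm(
  motion=[
    [0,0,2,0],
    [-6,0,1,0],
    [-10,0,0,0],
    [-11,0,0,0],
    [-10,0,0,0],
    [0,0,0,0],
    [0,0,0,0],
  ],
)

```text
time_s: 11.28
tool_pos: [0.5855, -0.1706, 0.2775]
tcp_rot: [87.6, 90.0, 172.6]
wrist_force: [0.1, 1.0, -1.3]
gripper_width: 0.0156
```

Run:
```python
from shot import *
go([])
g=get_obs()["tool_pos"]-np.array([0,0,.164]);print(g)
shot("e",[("side",264,240,50,60,8),("top",303,190,50,60,8)])
```

```text
t 11.28 p [ 0.5855 -0.1706  0.2775] F [ 0.1  1.  -1.3] w 15.6 jaw yaw 85.0 toolx [-0.  0. -1.]
[ 0.5854963  -0.17061186  0.1135159 ]
```

View pics/e.png

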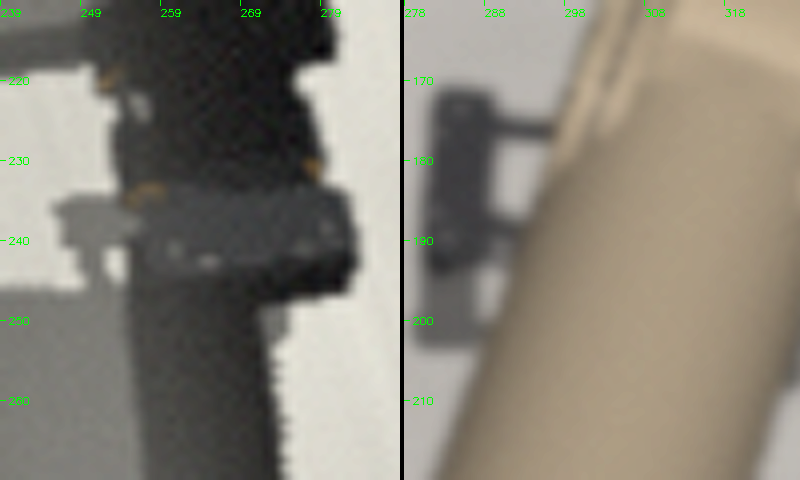

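View 9 (e.png): the arm and gripper hide the pin in both cameras, so I go by numbers and force.

>>> move_arm(
  motion=[
    [-1,0,0,0],
    [0.3,5,0,0],
    [0.7,6,0,0],
    [1,5,0,0],
    [1.5,5,0,0],
    [0,0,0,0],
  ],
)

```text
time_s: 12.12
tool_pos: [0.5643, -0.1687, 0.2751]
tcp_rot: [47.5, 90.0, 132.6]
wrist_force: [0.6, 2.2, 0.5]
gripper_width: 0.0157
```

>>> move_arm(
  motion=[
    [1,3,0,0],
    [1,2,0,0],
    [0.5,1.5,0,0],
    [0,0,0,0],
  ],
)

```text
time_s: 12.62
tool_pos: [0.5582, -0.1682, 0.2727]
tcp_rot: [39.1, 90.0, 124.1]
wrist_force: [1.1, 1.1, 0.6]
gripper_width: 0.0159
```

>>> move_arm(
  motion=[
    [-7,3.3,0,0],
    [-14,6.5,0,0],
    [-40,0,0,0],
    [-40,0,0,0],
    [-20,0,40,0],
    [0,0,0,0],
  ],
)

```text
time_s: 13.38
tool_pos: [0.5522, -0.1249, 0.3962]
tcp_rot: [-64.1, 89.8, 21.1]
wrist_force: [-0.3, -0.4, -1.3]
gripper_width: 0.0157
```

Run:
```python
from plan import *
o=s.x[8:12];P=pts(s.x);n=Rd[:,2];E=P["lug"]+.008*n
print(E,ground("side",np.array([236,193.3])-o[:2],E[2]),ground("top",np.array([254,200])-o[2:],E[2]),n)
L=P["lug"]+[.001,.001,0]
go([(L+n*.110,90+RY),(L+n*.0883,90+RY)])
for k in(.040,.018,.008):print(k,proj("side",L+n*k)+o[:2])
```

```text
[0.53950187 0.00786367 0.1215809 ] [0.54084438 0.00635696] [0.54131554 0.01051378] [-0.42111627  0.03559885  0.90630779]
t 13.38 p [ 0.5522 -0.1249  0.3962] F [-0.3 -0.4 -1.3] w 15.7 jaw yaw 85.3 toolx [ 0.003  0.001 -1.   ]
shift [ 18.2  65.9 132.3] roll 0.1
shift [19.7 -9.1 -0. ] roll 0.0
0.04 [[231.37254732 187.54129594]]
0.018 [[234.37903005 191.15431   ]]
0.008 [[235.72180899 192.76798273]]
```

>>> move_arm(
  motion=[
    [0,20,40,0],
    [0,20,40,0],
    [0,20,40,0],
    [6,6,12,0],
    [12,0,0,0],
    [0,0,0,0],
  ],
)

```text
time_s: 14.12
tool_pos: [0.4975, 0.008, 0.3745]
tcp_rot: [121.0, 89.9, -154.1]
wrist_force: [-0.2, -0.2, -0.6]
gripper_width: 0.0155
```

Run:
```python
from shot import *
o=s.x[8:12];P=pts(s.x);n=Rd[:,2]
L=P["lug"]+[.001,.001,0]
go([(L+n*.0883,90+RY)])
g=get_obs()["tool_pos"]-np.array([0,0,.164])
for k in(.0253,.04,.0703):print(k,proj("side",g-n*k)+o[:2],proj("top",g-n*k)+o[2:])
shot("f",[("side",236,185,50,60,8),("top",254,195,50,60,8)])
```

```text
t 14.12 p [0.4975 0.008  0.3745] F [-0.2 -0.2 -0.6] w 15.5 jaw yaw 84.9 toolx [-0.002 -0.001 -1.   ]
shift [16.1 -8.9  4.5] roll -0.3
0.0253 [[225.37886821 181.68322598]] [[254.4456343  206.86561996]]
0.04 [[227.49639241 184.21680471]] [[254.70716676 205.5753651 ]]
0.0703 [[231.7522862  189.30890333]] [[255.22893028 203.00127575]]
```

View pics/f.png

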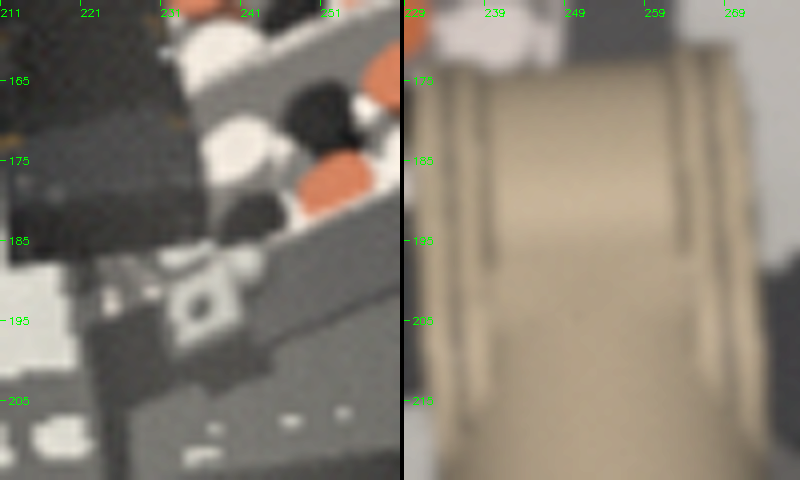

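View 10 (f.png): the eye is at side (235.6,193) and the ball at (242,188). The gripper hides most of the pin. I'll compare numerically with the earlier frame to find the shaft.

Run:
```python
import cv2,numpy as np
np.set_printoptions(linewidth=250)
a=cv2.imread("pics/c_side_raw.png");b=cv2.imread("pics/f_side_raw.png")
for im in(a,b):
    print("x   ",np.arange(218,243));g=im[182:200,218:243].mean(2).astype(int)
    for y,r in zip(range(182,200),g):print(y,r)
```

```text
x    [218 219 220 221 222 223 224 225 226 227 228 229 230 231 232 233 234 235 236 237 238 239 240 241 242]
182 [ 75  68  66  69 104 111 101  90  80  81  78  72 113 131 129 126 129 127 109  82  62  47  42  45  41]
183 [ 74  67  64  67  88 106 105  96  81  70  75  74 102 123 127 126 128 127 116  89  59  43  42  40  39]
184 [ 74  68  63  67  86 112 110  98  86  71  77  82  96 119 127 126 127 127 124  95  56  42  44  46  44]
185 [ 73  68  67  65  81 111 111 101  94  82  88  89  84 112 126 126 126 129 131 104  63  56  68  82  78]
186 [ 75  68  65  67  71 112 117 101  98 100 120 109  86 110 127 128 128 127 121 104  98 104 116 123 118]
187 [101  72  67  65  70 119 123 102  99  97 101  94  84 118 131 128 117  99  88 101 113 117 127 132 126]
188 [106  73  66  67  68 107 113 101 100  92  86  86  86 111 114  97  87  81  91 117 125 114 118 123 117]
189 [109  74  68  67  67  94 108 103  89  85  90 118 110  92  85  82  91 107 118 126 126 115 104 102  98]
190 [105  72  67  65  68  92 116 110  86  92 123 143 124  93  95 110 119 124 125 126 125 114  95  82  74]
191 [108  75  68  67  68  83 112 111  9
[... 2154 characters left out ...]
 61  55  51  56  70 108 121 101  75  64  98 120 120 104  74  61]
194 [130 102  70  66  65  64  81  75  54  49  46  47  54  69 105 120 103  76  84 109 121 121 105  76  65]
195 [129 101  72  64  54  50  50  47  46  45  47  47  51  67  85 108 116 112 113 117 111  98  85  69  64]
196 [129 104  75  58  45  42  44  45  46  44  46  46  50  61  74 105 121 121 109  94  84  75  64  56  59]
197 [130 123  97  59  45  42  42  43  46  47  48  47  47  60  71 104 108  95  83  72  66  58  55  51  57]
198 [131 129 103  64  48  42  43  46  45  47  47  47  47  55  67  81  81  70  63  57  52  49  51  49  51]
199 [132 132 104  67  50  40  43  44  46  47  45  46  48  50  62  66  61  55  51  52  50  50  51  48  49]
```

The pin is too hard to pick out there. I'll move it over plain counter to measure the tip against the tool.

>>> move_arm(
  motion=[
    [-10,10,-40,0],
    [0,20,-45,0],
    [0,20,-50,0],
    [0,0,-15,0],
    [0,0,0,0],
    [0,0,0,0],
  ],
)

```text
time_s: 14.98
tool_pos: [0.4354, -0.1343, 0.3857]
tcp_rot: [75.7, 90.0, 160.8]
wrist_force: [0.6, 0.4, -1.3]
gripper_width: 0.0156
```

Run:
```python
from shot import *
o=s.x[8:12];n=Rd[:,2]
go([])
g=get_obs()["tool_pos"]-np.array([0,0,.164])
for k in(.0253,.04,.0703):print(k,(proj("side",g-n*k)+o[:2]).round(1))
print("untilted tip",proj("side",g-[0,0,.0703])+o[:2])
t=(proj("side",g-n*.0703)+o[:2])[0]
shot("g",[("side",*t,44,44,9)])
```

```text
t 14.97 p [ 0.4354 -0.1343  0.3857] F [ 0.6  0.4 -1.3] w 15.6 jaw yaw 85.1 toolx [-0.  0. -1.]
0.0253 [[215.2 218. ]]
0.04 [[217.6 220.5]]
0.0703 [[222.4 225.3]]
untilted tip [[212.68588359 228.06974451]]
```

View pics/g.png

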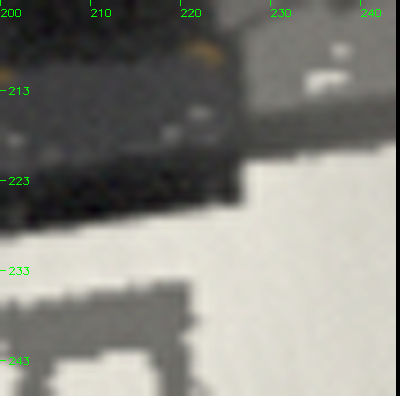

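View 11 (g.png): the tip is hidden behind the hand's lower edge. I'll roll the hand 60° to show the pin, and read that frame as numbers.

>>> move_arm(
  motion=[
    [0,0,0,10],
    [0,0,0,10],
    [0,0,0,10],
    [0,0,0,10],
    [0,0,0,10],
    [0,0,0,10],
    [0,0,0,0],
    [0,0,0,0],
  ],
)

```text
time_s: 16.02
tool_pos: [0.435, -0.1348, 0.3856]
tcp_rot: [154.4, 90.0, 179.7]
wrist_force: [0.1, -0.2, -2.0]
gripper_width: 0.0153
```

Run:
```python
from shot import *
np.set_printoptions(linewidth=250)
o=s.x[8:12]
go([]);ob=get_obs();print(ob["q"][6])
g=ob["tool_pos"]-np.array([0,0,.164])
R=Ro.from_euler("xyz",ob["tcp_rot"],degrees=True).as_matrix()
for th in(0,15,20,25,30):
    n=-R[:,0]*np.cos(np.radians(th))+R[:,1]*np.sin(np.radians(th))
    print(th,"head",(proj("side",g+n*.0127)+o[:2]).round(1),"collar",(proj("side",g-n*.0253)+o[:2]).round(1),"tip",(proj("side",g-n*.0703)+o[:2]).round(1))
im=read_camera("side");cv2.imwrite("pics/h_raw.png",im[:,:,::-1])
x0,y0=200,208
print("    ",np.arange(x0,x0+32))
for y in range(y0,y0+34):print(y,im[y,x0:x0+32].mean(1).astype(int))
```

```text
t 16.02 p [ 0.435  -0.1348  0.3856] F [ 0.1 -0.2 -2. ] w 15.3 jaw yaw 25.3 toolx [-0.  0. -1.]
35.755508580246186
0 head [[210.5 211.2]] collar [[211.5 219.2]] tip [[212.6 228.2]]
15 head [[209.8 210.6]] collar [[212.8 220.4]] tip [[216.2 231.6]]
20 head [[209.6 210.4]] collar [[213.2 220.7]] tip [[217.4 232.4]]
25 head [[209.4 210.3]] collar [[213.6 221. ]] tip [[218.5 233.2]]
30 head [[209.2 210.2]] collar [[214.  221.2]] tip [[219.5 233.8]]
     [200 201 202 203 204 205 206 207 208 209 210 211 212 213 214 215 216 217 218 219 220 221 222 223 224 225 226 227 228 229 230 231]
208 [ 22  30  42  45  44  35  25  28  23  23  25  23  24  25  31  25  20  30  89 128 134 102  73  55  42  42  45  65  75  75  74  74]
209 [ 21  33  39  36  31  29  24  23  22  23  25  26  25  25  22  19  18  40 105 136 137 111  78  60  43  41  43  63  76  74  73  73]
210 [ 22  28  29  26  23  22  20  20  20  24  25  24  21  25  24  25  18  48 112 139 138 132 103  64  44  40  44  64  74  75  74  74]
211 [ 61  30  34  34  24  23  23  24  25  24  20  23  22  22  21  19  22  50 113 138 140 140 110  67  47  41  44  6
[... 3338 characters left out ...]
9 139 139 138 135 135 136 137]
237 [136 136 137 138 140 136 138 137 139 139 140 139 138 139 137 137 138 140 139 139 137 138 140 139 139 139 136 116  97  98 119 137]
238 [137 136 137 137 137 138 138 138 140 140 140 140 139 138 138 136 137 138 138 139 138 138 139 139 136 116  97  84  74  73  89 120]
239 [136 136 137 138 138 138 137 137 137 139 139 139 139 139 137 138 139 139 136 139 137 138 140 137 116  86  72  73  71  72  74  89]
240 [138 136 137 139 139 137 138 137 139 139 139 140 139 138 138 137 138 137 138 138 138 139 137 115  87  72  70  70  73  73  72  73]
241 [137 136 137 139 140 138 139 138 139 139 137 140 138 137 138 138 137 138 137 138 139 135 114  85  70  71  72  72  72  74  73  72]
```

The shaft is clear in the numbers: tip at (218,233.2) against (218.5,233.2) predicted for 25°. The pin sits as intended, so I'll go back to the lug.

>>> move_arm(
  motion=[
    [0,0,0,-10],
    [0,0,0,-10],
    [0,0,0,-10],
    [0,0,0,-10],
    [0,0,0,-10],
    [0,0,0,-10],
    [0,-20,45,0],
    [0,-20,50,0],
    [0,-15,40,0],
    [0,0,0,0],
  ],
)

```text
time_s: 17.32
tool_pos: [0.5021, -0.002, 0.3853]
tcp_rot: [65.9, 90.0, 151.4]
wrist_force: [-0.9, -0.7, -1.1]
gripper_width: 0.0157
```

Run:
```python
from plan import *
L=pts(s.x)["lug"]+[.0012,.001,0];n=Rd[:,2]
go([(L+n*.0903,90+RY),(L+n*.0703,90+RY),(L+n*.0343,90+RY)])
```

```text
t 17.32 p [ 0.5021 -0.002   0.3853] F [-0.9 -0.7 -1.1] w 15.7 jaw yaw 85.5 toolx [-0.001  0.    -1.   ]
shift [25.2 -2.8 14.1] roll 0.3
shift [18.1 -8.5 -0. ] roll 0.0
shift [ 32.6 -15.2  -0. ] roll -0.0
```

>>> move_arm(
  motion=[
    [5,-3,14,0],
    [20,0,0,0],
    [0,0,0,0],
    [0,0,0,0],
  ],
)

```text
time_s: 17.82
tool_pos: [0.5055, 0.0076, 0.3613]
tcp_rot: [-63.2, 90.0, 21.8]
wrist_force: [-0.1, 0.6, -1.6]
gripper_width: 0.0157
```

Run:
```python
from shot import *
np.set_printoptions(linewidth=250)
o=s.x[8:12]
L=pts(s.x)["lug"]+[.0012,.001,0];n=Rd[:,2]
go([(L+n*.0903,90+RY),(L+n*.0703,90+RY)])
ob=get_obs();g=ob["tool_pos"]-np.array([0,0,.164])
print((proj("side",g-n*.0703)+o[:2]).round(1),(proj("side",L+n*.008)+o[:2]).round(1))
im=read_camera("side");cv2.imwrite("pics/i_raw.png",im[:,:,::-1])
print("    ",np.arange(224,244))
for y in range(184,200):print(y,im[y,224:244].mean(1).astype(int))
```

```text
t 17.82 p [0.5055 0.0076 0.3613] F [-0.1  0.6 -1.6] w 15.7 jaw yaw 85.0 toolx [ 0.  0. -1.]
shift [ 1.1 -0.1  4.2] roll -0.2
shift [18.1 -8.4 -0. ] roll -0.0
[[234.3 191.5]] [[235.8 192.8]]
     [224 225 226 227 228 229 230 231 232 233 234 235 236 237 238 239 240 241 242 243]
184 [37 37 39 37 40 40 39 39 41 40 40 38 43 41 41 38 41 44 41 46]
185 [38 35 37 36 39 38 41 40 41 42 39 45 48 44 41 41 64 81 76 73]
186 [ 35  35  38  37  35  38  40  41  38  40  41  41  43  38  37  60 100 119 115  97]
187 [ 36  33  35  37  37  39  36  39  37  41  40  41  44  49  51  67 109 130 124 101]
188 [ 32  33  37  36  42  39  41  43  43  47  47  56  77 104 111 104 110 121 114  95]
189 [ 48  46  44  51  58  63  65  63  63  63  72  98 113 120 123 112 100  99  96  78]
190 [100  89  65  66  74  79  78  73  68  70  98 117 122 123 122 113  92  78  71  62]
191 [109 105  80  75  77  79  78  74  71  70  82 100 107 114 120 115  92  64  55  53]
192 [110 115 101 114  99  67  66  69  72  69  72  77  77 100 119 121  97  64  58  62]
193 [117 122  94  86  72  53  56  68  73  69  69  66  65  98 122 121 104  74  61  65]
194 [ 78  80  60  50  44  47  56  67  73  71  66  62  82 110 120 120 105  78  66  65]
195 [ 50  49  45  44  46  46  51  65  73  72  71  70  98 118 111  97  85  68  66  67]
196 [45 43 42 46 46 47 49 64 70 72 70 72 92 94 82 73 65 57 58 64]
197 [45 45 45 45 48 48 49 58 68 71 70 68 72 74 66 59 55 50 56 62]
198 [44 42 46 47 48 46 49 57 66 69 68 66 61 59 52 50 49 52 53 53]
199 [42 43 45 45 45 47 47 52 63 64 59 53 52 53 48 49 49 48 47 49]
```

>>> move_arm(
  motion=[
    [1,0,4,0],
    [5,-2.3,0,0],
    [5,-2.3,0,0],
    [0,0,0,0],
    [0,0,0,0],
  ],
)

```text
time_s: 18.5
tool_pos: [0.5104, 0.0115, 0.3497]
tcp_rot: [94.3, 90.0, 179.3]
wrist_force: [0.0, -0.2, -0.5]
gripper_width: 0.0153
```

Run:
```python
from plan import *
L=pts(s.x)["lug"]+[.0012,.001,0];n=Rd[:,2]
go([(L+n*.0703,90+RY)])
```

```text
t 18.5 p [0.5104 0.0115 0.3497] F [ 0.  -0.2 -0.5] w 15.3 jaw yaw 85.0 toolx [-0.  0. -1.]
shift [ 7.7 -4.1 -0.1] roll -0.1
```

>>> move_arm(
  motion=[
    [3,-1.4,0,0],
    [3,-1.6,0,0],
    [0,0,0,0],
    [0,0,0,0],
  ],
)

```text
time_s: 19.0
tool_pos: [0.5134, 0.0113, 0.3437]
tcp_rot: [81.9, 90.0, 167.0]
wrist_force: [0.5, 0.1, -0.7]
gripper_width: 0.0159
```

>>> move_arm(
  motion=[
    [3,-1.4,0,0],
    [3,-1.4,0,0],
    [0,0,0,0],
    [0,0,0,0],
  ],
)

```text
time_s: 19.5
tool_pos: [0.5162, 0.0111, 0.3377]
tcp_rot: [57.3, 90.0, 142.4]
wrist_force: [-0.2, -0.8, -0.1]
gripper_width: 0.0156
```

>>> move_arm(
  motion=[
    [3,-1.4,0,0],
    [3,-1.4,0,0],
    [2,-1,0,0],
    [0,0,0,0],
  ],
)

```text
time_s: 20.0
tool_pos: [0.52, 0.0108, 0.3295]
tcp_rot: [96.6, 90.0, -178.4]
wrist_force: [-0.1, -1.0, -0.7]
gripper_width: 0.0157
```

>>> move_arm(
  motion=[
    [3,-1.4,0,0],
    [3,-1.4,0,0],
    [0,0,0,0],
  ],
)

```text
time_s: 20.38
tool_pos: [0.5228, 0.0105, 0.3234]
tcp_rot: [104.7, 90.0, -170.3]
wrist_force: [0.3, -0.8, -1.0]
gripper_width: 0.0155
```

>>> move_arm(
  motion=[
    [3,-1.4,0,0],
    [3,-1.4,0,0],
    [3,-1.4,0,0],
    [0,0,0,0],
  ],
)

```text
time_s: 20.88
tool_pos: [0.527, 0.0102, 0.3144]
tcp_rot: [105.0, 90.0, -170.0]
wrist_force: [-0.5, 0.1, -0.4]
gripper_width: 0.0155
```

>>> move_arm(
  motion=[
    [2,-0.9,0,0],
    [2,-0.9,0,0],
    [0,0,0,0],
  ],
)

```text
time_s: 21.25
tool_pos: [0.5287, 0.01, 0.3106]
tcp_rot: [91.5, 90.0, 176.6]
wrist_force: [0.2, -0.3, -0.7]
gripper_width: 0.0154
```

>>> move_arm(
  motion=[
    [2,-0.9,0,0],
    [2,-0.9,0,0],
    [0,0,0,0],
  ],
)

```text
time_s: 21.62
tool_pos: [0.5307, 0.0099, 0.3076]
tcp_rot: [-23.9, 90.0, 61.2]
wrist_force: [-5.8, -0.5, 8.5]
gripper_width: 0.0155
```

>>> move_arm(
  motion=[
    [2,-0.9,0,0],
    [0,0,0,0],
  ],
)

```text
time_s: 21.88
tool_pos: [0.5314, 0.0097, 0.3065]
tcp_rot: [6.7, 89.9, 91.7]
wrist_force: [-11.6, -0.2, 20.1]
gripper_width: 0.0156
```

Force is along the pin axis at 20 N, so the collar is seated at the expected height. I'll ease off, release and withdraw along the axis.

>>> move_arm(
  motion=[
    [-2,0.9,0,0],
    [0,0,0,0],
  ],
)

```text
time_s: 22.12
tool_pos: [0.5306, 0.0099, 0.3069]
tcp_rot: [-63.0, 90.0, 22.0]
wrist_force: [-1.1, -1.1, 4.0]
gripper_width: 0.0156
```

>>> move_arm(
  motion=[
    [0,0,0,0],
    [0,0,0,0],
    [0,0,0,0],
    [-10,4.6,0,0],
    [-20,9.2,0,0],
    [-40,10,0,0],
    [-40,0,0,0],
    [-20,30,-50,0],
    [0,30,-50,0],
    [0,30,-50,0],
  ],
  claw=36,
)

```text
time_s: 23.38
tool_pos: [0.4026, -0.1312, 0.4376]
tcp_rot: [-68.8, 89.9, 16.3]
wrist_force: [0.5, -0.5, 0.2]
gripper_width: 0.0358
```

>>> move_arm(
  motion=[
    [0,20,-55,0],
    [0,0,-55,0],
    [0,0,-50,0],
    [0,0,0,0],
    [0,0,0,0],
  ],
)

```text
time_s: 24.0
tool_pos: [0.3704, -0.287, 0.4369]
tcp_rot: [-0.6, 90.0, 84.4]
wrist_force: [0.0, 0.0, -0.9]
gripper_width: 0.0357
```

Run:
```python
from shot import *
o=s.x[8:12];P=pts(s.x);n=Rd[:,2]
go([])
for k in(.008,.046):print(k,proj("side",P["lug"]+n*k)+o[:2],proj("top",P["lug"]+n*k)+o[2:])
shot("z",[("side",243,195,62,120,5),("top",270,185,95,70,5)])
```

```text
t 24.0 p [ 0.3704 -0.287   0.4369] F [ 0.   0.  -0.9] w 35.7 jaw yaw 85.0 toolx [ 0.     0.001 -1.   ]
0.008 [[235.50032172 193.04750378]] [[254.7432935  200.52234841]]
0.046 [[230.31054426 186.82226738]] [[254.08519301 203.63588275]]
```

View pics/z.png

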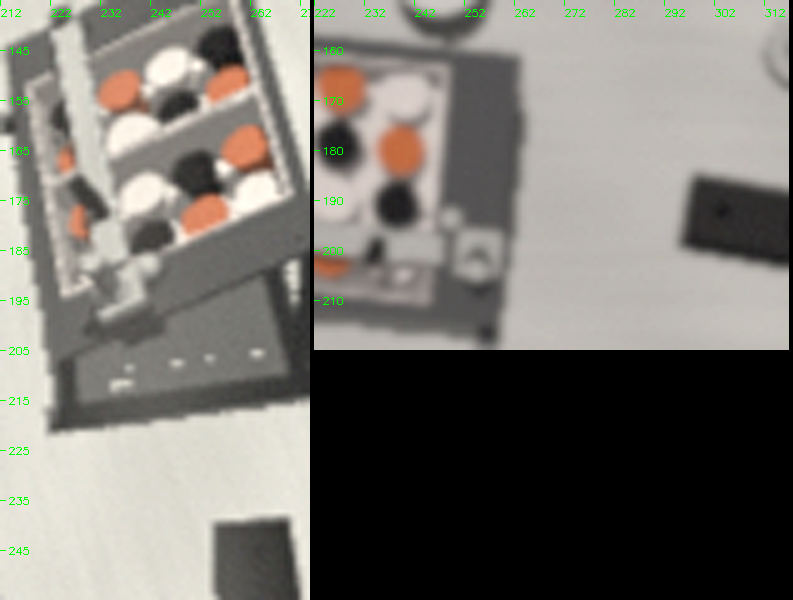

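View 12 (z.png): the pin stands in the eye. Its head top is near side (231,187) and top (254.5,203), where a fully seated pin should appear. The bar is shut, the ball is up-slope of it, and the pin's hole in the block is empty.

```bash
python3 -c "
from workcell import *
print(get_obs()['time_s']);print(finish_job())"
```

```text
24.1
the job is handed in; nothing more can be done
None
```

The bar is shut and the locking pin is in the eye and lug, down to its collar. I let go, moved the arm clear and handed the job in at 24.1 s.

- **Bar:** I pushed it shut by the knob with nearly closed fingers. Force rose at the spring ball, dropped once past it, then climbed to 19 N at the stop. The last picture shows the bar across both pans with the ball on its up-slope side.
- **Pin:** I gripped it in the block and tilted it 25° between the pads, using the block hole to turn it. A picture of the shaft put the tip within about 0.5 px of where a 25° tilt should put it. It slid in with almost no force until the collar met the bar, about 20 N along the pin, at the expected depth. The last picture shows the head where a fully seated pin should be.

**Not confirmed:**
- **Hidden pin:** the hand or arm hid it in several pictures, so I gripped and tilted it by measured position and force.
- **Lug position:** the two cameras disagreed by about 4 mm, and I used a value between them.
- **Nozzle pick:** it is black on a black block and was mostly outside the last crop. I planned to keep clear of it, but no picture confirms it stayed put.
- **Other items:** I did not recheck the loose things on the counter. The arm stayed well clear of them, and no unexpected forces showed in the readings between moves.

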